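# Reset the fan speed control and set it to the third click

## Robot

A 6-joint arm with a two-finger parallel gripper is mounted at the origin on a cart in front of the work surface, level with it; the furniture and walls round the work are solid. World frame = base frame: x ahead of the robot, y to its left, z up, the work surface at z = 0. Lengths are in m, angles in rad, forces in N, time in s.
With the tool pointing down it reaches from about 0.3 to 0.875 m from the base axis. Payload 6.4 kg.
Tool frame: the origin (TCP) lies midway between the tips of the shut fingers; the grasp point (between the pads) lies 19 mm behind it; z points along the fingers, y is the direction in which the jaws open and shut (so a half turn about z gives the same grasp; the last joint's range is limited). The gripper opens to 85 mm and grips with 20 to 120 N. Pads are 22 mm wide; open, the fingers measure 114 mm over their backs; the gripper's body (76 mm by 85 mm) begins 54 mm behind the grasp point. The pads swing forward as they close: fully open they stand 13 mm farther back than shut.
Start: joints at [1.09, 0.181, 1.607, -0, 1.354, -0.206], TCP at [0.156, 0.553, 0.231] pointing down, gripper open.
Joint ranges: [-2.99, 2.99], [-0.89, 2.07], [0.3, 2.58], [-1.14, 4.28], [0, 2.63], [-3.12, 3.12]. Speed limits (rad/s): [2.57, 2.57, 3.01, 3.14, 3.14, 3.14].

## Interface

Orientations are given as a unit quaternion [w, x, y, z].
In Python, from bench import get_obs, camera, hand_in gives the robot as it stands.
- The arm moves only by the tool drive_tool, never from a script. Its argument "deltas" is a list of rows, each a list of 2 entries, a list of its own where there are three numbers: the shift along the world's x, y, z in m, then the turn about the world's z in rad. A call has 1 to 10 rows; each row shifts and turns the pose as measured when the row begins; what a row does not reach is not made up. A row lasts 1/10 s, in which the tool goes at most 50 mm and 8.59 degrees, less where a joint would pass 70% of its speed; a pose out of reach is approached as far as the arm can. A call is refused whole if a number of a shift passes 0.05 or a number of a turn 0.15, either way. A call with a gripper value outside its range is refused whole. "gripper" is the opening, from 0 (shut) to 1 (fully open), set as the call begins (left out, the last holds). The fingers move at their own pace and stop on an object; the grip force is fixed at half the most. Time passes only in rows, so rows that do not move let the fingers close. It gives the time, the measured TCP pose, the force and the opening at its end, in the units of the state.
- get_obs(): the state, without advancing time (a new reading comes with each control period).
- camera(name): name is "side" or "top" or "wrist"; returns a dict with "frame" (420x560x3 uint8, red, green, blue), "fx", "fy", "cx", "cy" (pixels), "eye" and "attitude" of the camera in the world. Camera axes: x right, y down, z forward; pixel columns grow to the right and rows downward; lengths in m; the calibration is good to about 2 mm. The wrist camera is an equidistant fisheye: a pixel r from the principal point sees the ray r / f radians off the axis. A picture is of the moment at which its call begins. There is no depth.
- hand_in(): hands the job in, once; it reports no verdict.
The state is a dict: "time_s": time; "q": joint angles; "dq": joint speeds; "joint_efforts": joint torques, N m; "eef_pos": TCP position; "eef_rot": TCP orientation; "wrist_force": force on the tool from outside, world axes, zero at the start; "torque": the same for the moment, N m; "opening": opening from 0.0 (shut) to 1.0 (fully open).
Only numpy, scipy, OpenCV 4.12 (cv2) and the standard library are available. Lean on these libraries where they do the work, as an engineer would, in place of code of your own. Each camera call takes 0.05 s, during which the arm holds its last target.

## Task

The workshop fan's speed control has been left part way up. With the fingertips, push its T-bar lever all the way back towards the robot to the off stop (the red mark), then push it away again one click at a time, pausing about a second in each click, and leave it in the third click without ever going past it. Only push the bar gently from one side at a time, never pinch it, and leave the tools lying around alone.

Things in the scene. Friction and masses are not known exactly. Their poses are not given: they have to be found in the camera images.
- control_box: Grey steel speed control box fixed to the worktop, 190 mm long (x), 124 wide (y), 50 high, flanges to 78 mm either side. Origin: centre of its underside; x points away from the robot along the slot in its top (turned at most 0.35 rad), z up. Ticks along both edges of the top mark the lever's six places: thick red = off, nearest the robot, then five white, 16 mm apart. Orange lamp at the near end.
- lever (a joint): Lever travel along the box's +x, m. 0 = off (hard stop 1 mm behind it); clicks 1 to 5 at 0.016, 0.032, 0.048, 0.064, 0.080. Starts near click 1 or 2. A sprung ball holds it in each place, off too: leaving takes 6 to 10 N, falling to nothing half-way (8 mm) to the next, after which the lever jumps ahead of the finger into that click by itself and stays.
- bar_center (a point): Centre of the lever's cross bar, 88 mm above the worktop, 38 mm above the box top; moves with the lever, axes as the box's. Black bar with a red strip on top, 16 mm thick along x, 90 mm long along y; underside 79 mm, top of the strip 100 mm above the worktop. It stands on one 10 x 8 mm steel stem in the slot. Ticks lie below its ends.
- off_mark (a point): Point on the top of the box, 50 mm above the worktop, under the bar's centre when the lever is off.
- third_mark (a point): Point on the top of the box, 50 mm above the worktop, under the bar's centre when the lever is in the third click, 48 mm from off.
- pliers_1: Red-handled combination pliers, 185 x 36 x 14 mm, lying loose just left of the control box; a bystander. Origin: centre of its underside.
- driver_1: Yellow-black screwdriver, 200 x 29 x 26 mm, lying loose at the left of the worktop; a bystander. Origin: centre of its underside.
- spanner_1: Combination spanner, 161 x 31 x 8 mm, lying loose on the right; a bystander. Origin: centre of its underside.
- tape_measure: Orange tape measure, 32 x 93 x 64 mm, standing loose on the right; a bystander. Origin: centre of its underside.
- driver_3: Stubby green screwdriver, 130 x 23 x 21 mm, lying loose on the right; a bystander. Origin: centre of its underside.
- sanding_block: Black and grey sanding block, 110 x 58 x 30 mm, lying loose to the right of the control box; a bystander. Origin: centre of its underside.

How it is judged:
On the way, in this order (a step that is already met when the one before it is completed fails the run):
1. the lever is pushed back to off and rests there (value of joint lever between -0.0035 and 0.0035 m), for 0.3 s.
2. it rests in the first click (value of joint lever between 0.0125 and 0.0195 m), for 0.3 s.
3. it rests in the second click (value of joint lever between 0.0285 and 0.0355 m), for 0.3 s.
4. it rests in the third click (value of joint lever between 0.0445 and 0.0515 m), for 0.3 s.
At the end, for the whole second after the job is handed in: The lever rests still in the third click (travel 48 mm, within 3.5 mm) after off, click 1 and click 2 were each rested in for at least 0.3 s, and every bystander lies within 15 mm of where it started (all of step 4 and velocity of joint lever between -0.005 and 0.005 m/s and distance of each of pliers_1, driver_1, spanner_1, tape_measure, driver_3, sanding_block from where it was at the start of the episode below 0.015 m); the robot touches nothing.
It fails at once if the lever goes past the third click (more than 58 mm of travel) (value of joint lever above 0.058 m).
It fails at once if the bar is pinched: the fingers press on both its halves at once, over 2 N each (contact force between the fingers and lever_c2 above 2 N and contact force between the fingers and lever_c3 above 2 N).
It fails at once if the lever is pushed with more than 40 N (contact force between the fingers and lever above 40 N).
It fails at once if a bystander is moved more than 15 mm or lifted (distance of any of pliers_1, driver_1, spanner_1, tape_measure, driver_3, sanding_block from where it was at the start of the episode above 0.015 m).
It also fails if it takes over 56 s, if anything falls off the work surface, if the arm or the gripper's body presses on something with over 40 N, if the wrist force passes 120 N, or if a joint passes its speed limit or range.

## Working session

There is one attempt and no reset: what is moved stays moved. The work goes in short steps, Python scripts to look and compute and a tool call to move; the robot and the scene stay as the last step left them, time stands still between calls to the robot, and variables do not carry over. Pictures are saved under pics/ and viewed, and the job is handed in when it is done.

Besides the shell and the picture viewer there is one more tool, called after "Call:" as name(argument=value, ...), one argument or row to a line, values as JSON. drive_tool: Moves the arm, as the interface text tells. Its arguments: {"type":"object","properties":{"deltas":{"type":"array","items":{"type":"array"}},"gripper":{"type":"number"}},"required":["deltas"]}

```bash
mkdir -p pics
python3 - <<'E'
from bench import *
import cv2
o=get_obs();print({k:o[k] for k in('time_s','eef_pos','eef_rot','wrist_force','opening')})
for n in('side','top'):
    c=camera(n);cv2.imwrite(f'pics/{n}0.png',c['frame'][...,::-1]);print(n,c['fx'],c['fy'],c['cx'],c['cy'],c['eye'],c['attitude'])
E
```

```text
{'time_s': 0.0, 'eef_pos': array([0.15574014, 0.55291785, 0.23037915]), 'eef_rot': array([-2.92348573e-04,  1.36966327e-01,  9.90575297e-01, -8.48739609e-04]), 'wrist_force': array([ 0.4686722 , -0.7687821 , -0.06190011]), 'opening': 0.9965921508423092}
side 471.89987400745997 471.89987400745997 278.781195920801 215.6647549225245 [-0.11856946 -0.97733576  0.60663305] [-0.5221266   0.80769344 -0.22591432  0.15484779]
top 418.0507176194572 418.0507176194572 280.31895936557464 206.5458834312256 [0.37252138 0.03007742 1.22020149] [ 0.04873324 -0.69731221  0.71425483 -0.03493986]
```

View pics/top0.png

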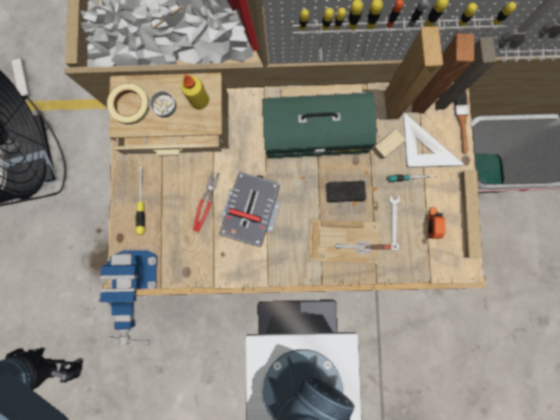

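View pics/side0.png

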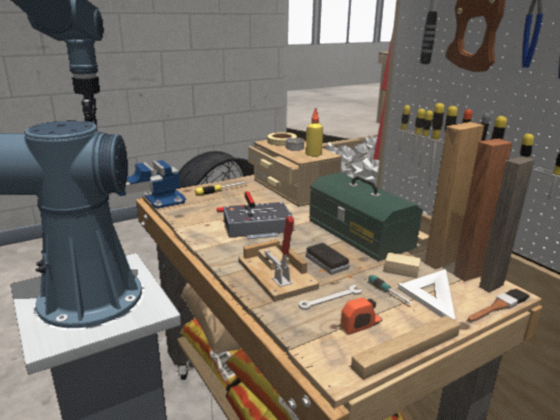

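The top view shows the box at about (250,209), its red bar at about (245,215) and the pliers at its left. I'll zoom in next.

```bash
cat > h.py <<'E'
import numpy as np, cv2
from scipy.spatial.transform import Rotation as R
def Rm(c): 
    w,x,y,z=c['attitude']; return R.from_quat([x,y,z,w]).as_matrix()
def ray(c,u,v,z):
    d=Rm(c)@np.array([(u-c['cx'])/c['fx'],(v-c['cy'])/c['fy'],1]); return c['eye']+d*(z-c['eye'][2])/d[2]
def proj(c,p):
    q=Rm(c).T@(np.array(p)-c['eye']); return c['fx']*q[0]/q[2]+c['cx'],c['fy']*q[1]/q[2]+c['cy']
def redmask(f):
    h=cv2.cvtColor(f,cv2.COLOR_RGB2HSV); return (((h[...,0]<8)|(h[...,0]>172))&(h[...,1]>150)&(h[...,2]>80)).astype(np.uint8)
E
python3 - <<'E'
from bench import *
from h import *
for n,(x0,x1,y0,y1) in dict(top=(180,300,160,260),side=(200,320,180,250)).items():
    c=camera(n); f=c['frame']
    cv2.imwrite(f'pics/{n}z.png',cv2.resize(f[y0:y1,x0:x1,::-1],None,fx=6,fy=6,interpolation=cv2.INTER_CUBIC))
    k,l,s,ce=cv2.connectedComponentsWithStats(redmask(f))
    for i in range(1,k):
        if s[i,4]>3 and x0<ce[i][0]<x1 and y0<ce[i][1]<y1:
            ys,xs=np.where(l==i); r=cv2.minAreaRect(np.c_[xs,ys].astype(np.float32)); print(n,s[i],ce[i],r, ray(c,*ce[i],.1))
E
```

```text
top [208 203   2   5   7] [208.42857143 204.85714286] ((208.5, 205.0), (4.0, 1.0), 90.0) [0.51557797 0.24515253 0.1       ]
top [230 209  30  12 115] [244.06956522 214.75652174] ((244.4761199951172, 214.5812225341797), (30.361095428466797, 4.45822811126709), 16.389541625976562) [0.48622091 0.14873197 0.1       ]
top [194 215   9  16  61] [197.18032787 224.42622951] ((197.80003356933594, 223.10000610351562), (6.640782833099365, 14.862704277038574), 18.434947967529297) [0.46316987 0.27572014 0.1       ]
side [246 192   7  11  42] [248.95238095 197.        ] ((249.00003051757812, 197.00001525878906), (11.627553939819336, 3.5777084827423096), 63.43495178222656) [0.48183929 0.14165478 0.1       ]
side [217 208   6   4  18] [219.72222222 209.16666667] ((219.5, 209.5), (3.0, 5.0), 90.0) [0.37074088 0.10272178 0.1       ]
side [283 217  10  37 152] [287.53289474 233.68421053] ((287.2825622558594, 234.9677734375), (5.532211780548096, 36.63716506958008), 8.426968574523926) [ 0.44846481 -0.11627448  0.1       ]
```

View pics/topz.png

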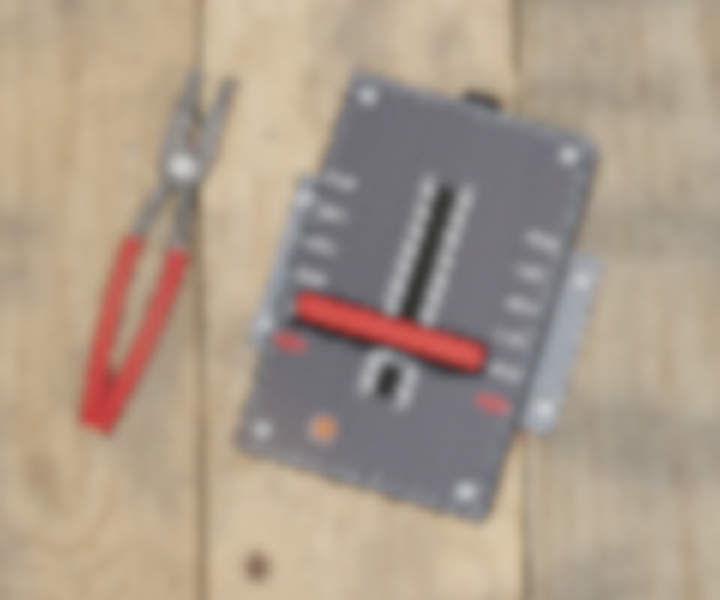

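View pics/sidez.png

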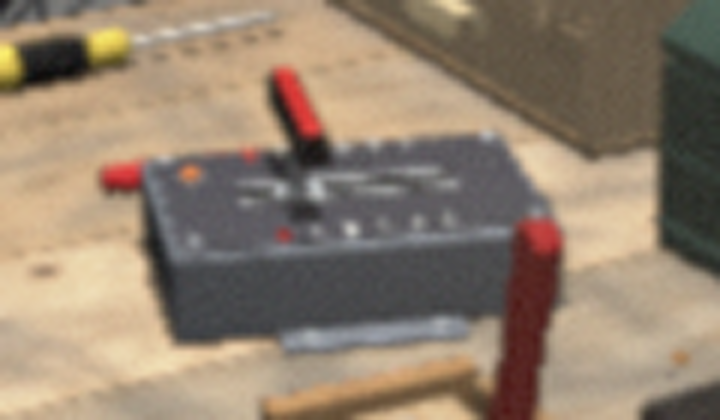

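The red bar runs zoomed (297,303)–(485,360). The red off ticks are at (290,343) and (492,404), and the box corners at (357,75), (597,143), (487,520) and (240,447). Next I'll turn these into positions.

Run:
```python
from bench import *
from h import *
c=camera('top')
P=lambda u,v,z:ray(c,180+(u+.5)/6-.5,160+(v+.5)/6-.5,z)
k=[P(357,75,.05),P(597,143,.05),P(487,520,.05),P(240,447,.05)]
a1=k[0]-k[3];a2=k[1]-k[2];a=a1+a2
print('yaw',np.arctan2(a1[1],a1[0]),np.arctan2(a2[1],a2[0]),np.linalg.norm(a1),np.linalg.norm(a2)); b=k[0]-k[1]+k[3]-k[2];print(np.arctan2(-b[0],b[1]),np.linalg.norm(b)/2)
print('center',sum(k)/4)
L,Rr=P(290,343,.05),P(492,404,.05);off=(L+Rr)/2;d=L-Rr;print('off',off,np.arctan2(-d[0],d[1]))
s=camera('side')
bt=ray(c,244.45,214.58,.1);print('bar',bt)
bl,br=P(297,303,.1),P(485,360,.1);d=bl-br;print(bl,br,np.linalg.norm(d),np.arctan2(-d[0],d[1]))
for y in(-.26,-.24,-.22):
  u=np.array([np.cos(y),np.sin(y)]);print(y,u@(bt-off)[:2], np.array([-u[1],u[0]])@(bt-off)[:2])
print(proj(s,off),proj(s,bt))
# pliers
print(P(100,425,.01),P(210,75,.01))
```

```text
yaw -0.3130360424078879 -0.303063722233755 0.18442236404114057 0.18477478081620494
-0.3072155309881373 0.11982443813713868
center [0.50813128 0.13803703 0.05      ]
off [0.47128858 0.15246958 0.05      ] -0.3169520970149385
bar [0.4866738  0.14769789 0.1       ]
[0.49992076 0.18915478 0.1       ] [0.47207288 0.10481726 0.1       ] 0.08881621417020799 -0.31892390229940076
-0.26 0.01609483214182863 -0.0006560755488308691
-0.24 0.016078492646471 -0.000977819521584457
-0.22 0.016055721968431823 -0.0012991723795668304
(np.float64(244.22857229687787), np.float64(212.28724249081233)) (np.float64(249.42434048464315), np.float64(196.02342667747294))
[0.45305703 0.29815906 0.01      ] [0.62419221 0.24394751 0.01      ]
```

Yaw is about −0.31, so u=(0.952,−0.305), and the lever is in click 1 (16 mm). I'll shut the gripper and push with the narrow flank of the fingers on the bar's right half.

Call:
drive_tool(
  deltas=[
    [[0.03,-0.037,0],-0.035],
    [[0.03,-0.037,0],0],
    [[0.03,-0.037,0],0],
    [[0.03,-0.037,0],0],
    [[0.03,-0.037,0],0],
    [[0.03,-0.037,0],0],
    [[0.03,-0.037,0],0],
    [[0.03,-0.037,0],0],
    [[0.03,-0.037,0],0],
    [[0.03,-0.037,0],0],
  ],
  gripper=0,
)

```text
time_s: 1.3
eef_pos: [0.4601, 0.1725, 0.2319]
eef_rot: [0.001, 0.149, 0.989, 0.002]
wrist_force: [1.1, 1.2, -0.0]
opening: 0.002
```

Call:
drive_tool(
  deltas=[
    [[0.028,-0.03,0],-0.011],
    [[0.028,-0.03,0],0],
    [[0,0,-0.03],0],
    [[0,0,-0.03],0],
    [[0,0,-0.03],0],
    [[0,0,0],0],
  ],
)

```text
time_s: 1.9
eef_pos: [0.5234, 0.1017, 0.1412]
eef_rot: [0.005, 0.16, 0.987, 0.002]
wrist_force: [0.0, 0.2, -0.4]
opening: 0.002
```

Run:
```python
from bench import *
from h import *
o=get_obs();print(o['eef_pos'],o['eef_rot'],o['wrist_force'])
c=camera('top');s=camera('side')
print(proj(c,o['eef_pos']),proj(s,o['eef_pos']))
a=cv2.resize(c['frame'][150:270,180:320],None,fx=4,fy=4,interpolation=cv2.INTER_CUBIC);b=cv2.resize(s['frame'][140:260,200:240+100],None,fx=4,fy=4,interpolation=cv2.INTER_CUBIC)
cv2.imwrite('pics/a1.png',np.vstack([a,b])[...,::-1][:960]);cv2.imwrite('pics/a1.png',b[...,::-1]);cv2.imwrite('pics/a1t.png',a[...,::-1])
```

```text
[0.52342026 0.10174816 0.14123845] [0.0049985  0.16007983 0.9870901  0.00161158] [ 0.04769915  0.22325494 -0.44321086]
(np.float64(260.17704660761405), np.float64(198.56412391110308)) (np.float64(268.4540343329233), np.float64(185.29853318036749))
```

View pics/a1.png

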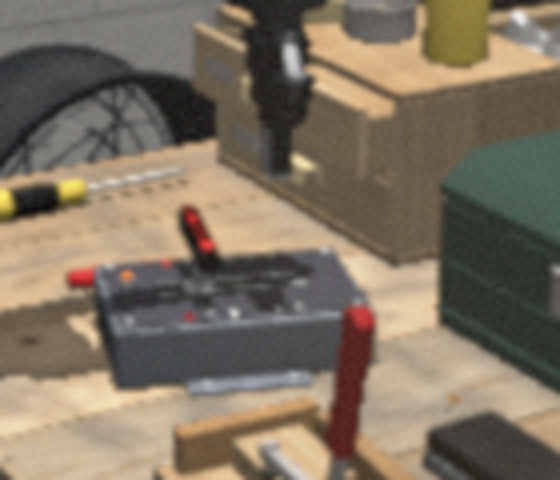

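The tip at (268,185) hangs above and beyond the bar with about 30 mm to spare. I'll go down.

Call:
drive_tool(
  deltas=[
    [[0.002,0.008,-0.02],0],
    [[0,0,-0.025],0],
    [[0,0,-0.02],0],
    [[0,0,-0.005],0],
    [[0,0,0],0],
  ],
)

```text
time_s: 2.5
eef_pos: [0.537, 0.1116, 0.086]
eef_rot: [0.018, 0.159, 0.987, 0.004]
wrist_force: [-0.3, -0.1, 0.1]
opening: -0.002
```

Call:
drive_tool(
  deltas=[
    [[-0.005,-0.002,-0.012],0],
    [[-0.01,0.002,0],0],
    [[-0.005,0.001,0],0],
    [[0,0,0],0],
  ],
)

```text
time_s: 2.9
eef_pos: [0.518, 0.1129, 0.0776]
eef_rot: [0.022, 0.158, 0.987, 0.004]
wrist_force: [1.0, 0.4, -0.6]
opening: -0.002
```

Call:
drive_tool(
  deltas=[
    [[-0.005,0.0015,-0.008],0],
    [[-0.005,0.0015,0],0],
    [[0,0,0],0],
  ],
)

```text
time_s: 3.2
eef_pos: [0.5074, 0.1162, 0.0698]
eef_rot: [0.022, 0.158, 0.987, 0.004]
wrist_force: [-0.5, -0.7, -0.4]
opening: 0.0
```

```bash
cat > st.py <<'E'
from bench import *
from h import *
import sys
o=get_obs();u=np.array([.952,-.305]);v=np.array([.305,.952]);off=np.array([.4867,.1477])-.016*u
d=o['eef_pos'][:2]-off;print('tcp u,v,z',(u@d).round(4),(v@d).round(4),o['eef_pos'][2].round(4),'F u',(u@o['wrist_force'][:2]).round(2),o['wrist_force'].round(1),o['time_s'])
c=camera('top');s=camera('side')
a=cv2.resize(c['frame'][160:250,190:290],None,fx=5,fy=5,interpolation=cv2.INTER_CUBIC);b=cv2.resize(s['frame'][165:255,205:265+40],None,fx=5,fy=5,interpolation=cv2.INTER_CUBIC)
if len(sys.argv)>1: cv2.imwrite(f'pics/{sys.argv[1]}.png',cv2.resize(np.hstack([a,b]),None,fx=.8,fy=.8)[...,::-1])
# lever by red strip in both views
m=redmask(c['frame']);k,l,S,ce=cv2.connectedComponentsWithStats(m)
for i in range(1,k):
    if S[i,4]>8 and 215<ce[i][0]<285 and 170<ce[i][1]<240: p=ray(c,*ce[i],.1)[:2]-off;print('top red',S[i,4],(u@p).round(4),(v@p).round(4))
m=redmask(s['frame']);k,l,S,ce=cv2.connectedComponentsWithStats(m)
for i in range(1,k):
    if S[i,4]>8 and 235<ce[i][0]<280 and 180<ce[i][1]<205: p=ray(s,*ce[i],.1)[:2]-off;print('side red',S[i,4],(u@p).round(4),(v@p).round(4))
E
python3 st.py b1
```

```text
tcp u,v,z 0.0453 -0.0237 0.0698 F u -0.3 [-0.5 -0.7 -0.4] 3.2
top red 10 0.0141 -0.0363
side red 29 0.0133 -0.0095
```

View pics/b1.png

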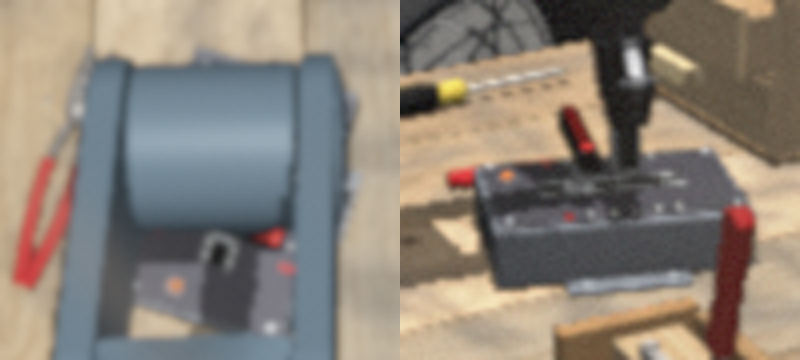

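The side view shows the fingertips at (625,165), just beyond the bar at (578,130). I'll push back slowly.

Call:
drive_tool(
  deltas=[
    [[-0.003,0.001,0],0],
    [[-0.003,0.001,0],0],
    [[-0.002,0.0006,0],0],
    [[-0.002,0.0006,0],0],
  ],
)

```text
time_s: 3.7
eef_pos: [0.498, 0.1193, 0.0702]
eef_rot: [0.023, 0.158, 0.987, 0.004]
wrist_force: [1.0, 0.8, 0.4]
opening: 0.002
```

```bash
python3 st.py
```

```text
tcp u,v,z 0.0354 -0.0236 0.0702 F u 0.73 [1.  0.8 0.4] 3.7
side red 28 0.0134 -0.011
```

Call:
drive_tool(
  deltas=[
    [[-0.002,0.0006,0],0],
    [[-0.002,0.0006,0],0],
    [[-0.002,0.0006,0],0],
  ],
)

```text
time_s: 4.1
eef_pos: [0.497, 0.1197, 0.0716]
eef_rot: [0.029, 0.159, 0.987, 0.004]
wrist_force: [6.5, -2.0, -5.2]
opening: -0.002
```

```bash
python3 st.py
```

```text
tcp u,v,z 0.0344 -0.0235 0.0716 F u 6.75 [ 6.5 -2.  -5.2] 4.1
side red 31 0.0132 -0.0126
```

Call:
drive_tool(
  deltas=[
    [[-0.004,0.0013,-0.001],0],
    [[-0.004,0.0013,-0.001],0],
  ],
)

```text
time_s: 4.4
eef_pos: [0.4944, 0.1207, 0.0718]
eef_rot: [0.035, 0.159, 0.987, 0.004]
wrist_force: [5.3, -2.6, -0.9]
opening: 0.002
```

```bash
python3 st.py
```

```text
tcp u,v,z 0.0316 -0.0234 0.0718 F u 5.82 [ 5.3 -2.6 -0.9] 4.4
side red 30 0.0093 -0.0104
```

Contact came at about u=0.0345, and the lever is moving. I'll continue.

Call:
drive_tool(
  deltas=[
    [[-0.003,0.001,-0.001],0],
    [[-0.003,0.001,-0.001],0],
    [[-0.002,0.0006,0],0],
  ],
)

```text
time_s: 4.8
eef_pos: [0.4856, 0.1237, 0.0701]
eef_rot: [0.034, 0.159, 0.987, 0.004]
wrist_force: [-0.2, 0.6, -0.8]
opening: 0.001
```

```bash
python3 st.py
```

```text
tcp u,v,z 0.0222 -0.0232 0.0701 F u -0.38 [-0.2  0.6 -0.8] 4.8
side red 31 -0.002 -0.0089
```

The lever has jumped to off, with side-view travel about −0.002 + 0.0027 offset ≈ 0.0007. I'll pause, then lift.

Call:
drive_tool(
  deltas=[
    [[0.002,-0.0006,0],0],
    [[0,0,0],0],
    [[0,0,0],0],
    [[0,0,0],0],
    [[0,0,0],0],
    [[0,0,0],0],
    [[0,0,0],0],
    [[0,0,0],0],
  ],
)

```text
time_s: 5.7
eef_pos: [0.4858, 0.1235, 0.0688]
eef_rot: [0.032, 0.159, 0.987, 0.004]
wrist_force: [0.0, 1.0, -0.0]
opening: 0.006
```

```bash
python3 st.py c1
```

```text
tcp u,v,z 0.0225 -0.0233 0.0688 F u -0.29 [ 0.  1. -0.] 5.7
side red 31 -0.002 -0.0104
```

View pics/c1.png

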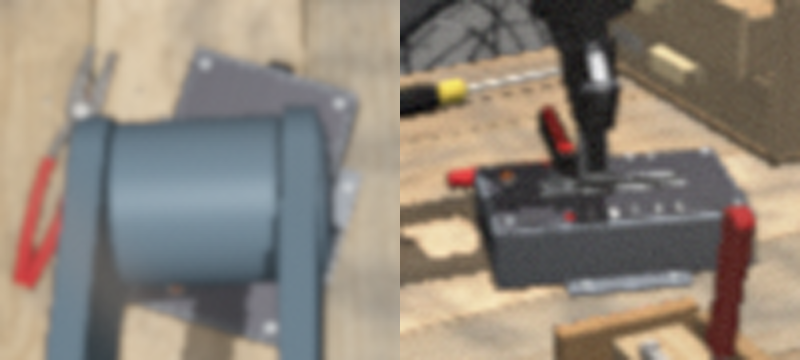

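In the side view the bar sits over the red tick at (568,215), so it is off. I'll lift over to the near side.

Call:
drive_tool(
  deltas=[
    [[0.003,-0.001,0.01],0],
    [[0,0,0.02],0],
    [[0,0,0.025],0],
    [[0,0,0],0],
    [[-0.02,0.006,0],0],
    [[-0.02,0.006,0],0],
    [[-0.02,0.006,0],0],
    [[0,0,0],0],
  ],
)

```text
time_s: 6.6
eef_pos: [0.4289, 0.1401, 0.1284]
eef_rot: [0.033, 0.159, 0.987, 0.004]
wrist_force: [0.3, 0.1, 0.1]
opening: 0.005
```

```bash
python3 st.py
```

```text
tcp u,v,z -0.0367 -0.0248 0.1284 F u 0.22 [0.3 0.1 0.1] 6.6
side red 44 -0.0022 -0.0061
```

Call:
drive_tool(
  deltas=[
    [[-0.002,0,-0.02],0],
    [[-0.002,0,-0.015],0],
    [[0,0,-0.01],0],
    [[0,0,0],0],
  ],
)

```text
time_s: 7.1
eef_pos: [0.4327, 0.1386, 0.0844]
eef_rot: [0.038, 0.16, 0.986, 0.005]
wrist_force: [1.2, 0.0, -0.6]
opening: -0.003
```

```bash
python3 st.py
```

```text
tcp u,v,z -0.0326 -0.0252 0.0844 F u 1.15 [ 1.2  0.  -0.6] 7.1
side red 43 -0.0023 -0.0056
```

Call:
drive_tool(
  deltas=[
    [[-0.002,0.001,-0.01],0],
    [[0,0,-0.004],0],
    [[0,0,0],0],
  ],
)

```text
time_s: 7.5
eef_pos: [0.4331, 0.1398, 0.072]
eef_rot: [0.04, 0.16, 0.986, 0.005]
wrist_force: [0.3, -0.6, 1.0]
opening: -0.001
```

```bash
python3 st.py d1
```

```text
tcp u,v,z -0.0326 -0.0239 0.072 F u 0.43 [ 0.3 -0.6  1. ] 7.5
top red 13 0.0015 0.0355
side red 46 -0.0024 -0.0046
```

View pics/d1.png

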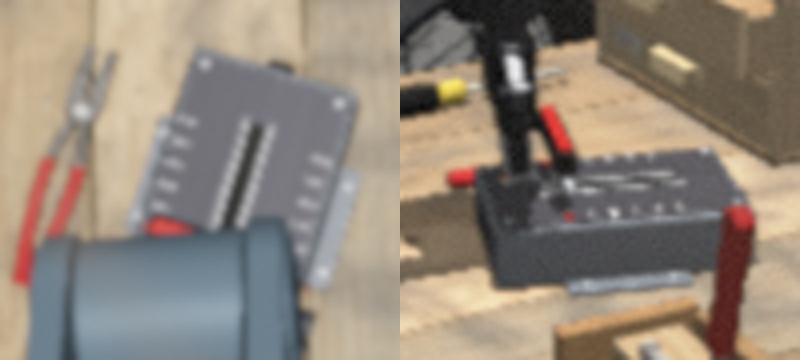

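The fingertips at (515,180) are now in front of the bar at (555,130). I'll advance to contact.

Call:
drive_tool(
  deltas=[
    [[0.004,-0.0013,0],0],
    [[0.004,-0.0013,0],0],
    [[0.003,-0.001,0],0],
  ],
)

```text
time_s: 7.9
eef_pos: [0.4454, 0.1361, 0.073]
eef_rot: [0.041, 0.16, 0.986, 0.006]
wrist_force: [0.3, 0.3, 0.2]
opening: -0.001
```

```bash
python3 st.py
```

```text
tcp u,v,z -0.0198 -0.0236 0.073 F u 0.2 [0.3 0.3 0.2] 7.9
side red 21 -0.0018 -0.0239
```

Call:
drive_tool(
  deltas=[
    [[0.003,-0.001,-0.001],0],
    [[0.003,-0.001,0],0],
    [[0.003,-0.001,0],0],
  ],
)

```text
time_s: 8.3
eef_pos: [0.449, 0.1343, 0.0701]
eef_rot: [0.035, 0.16, 0.986, 0.006]
wrist_force: [-4.9, 2.0, 3.1]
opening: 0.002
```

```bash
python3 st.py
```

```text
tcp u,v,z -0.0158 -0.0243 0.0701 F u -5.31 [-4.9  2.   3.1] 8.3
side red 18 0.002 -0.0275
```

Call:
drive_tool(
  deltas=[
    [[0.003,-0.001,0],0],
    [[0.003,-0.001,0],0],
  ],
)

```text
time_s: 8.6
eef_pos: [0.4556, 0.1321, 0.07]
eef_rot: [0.035, 0.16, 0.986, 0.005]
wrist_force: [-0.3, 0.5, -0.8]
opening: -0.0
```

```bash
python3 st.py
```

```text
tcp u,v,z -0.0089 -0.0243 0.07 F u -0.41 [-0.3  0.5 -0.8] 8.6
side red 26 0.0123 -0.0201
```

Click 1: the side view gives about +0.0145 more than at off, and the force is gone. I'll pause a second and recheck.

Call:
drive_tool(
  deltas=[
    [[0,0,0],0],
    [[0,0,0],0],
    [[0,0,0],0],
    [[0,0,0],0],
    [[0,0,0],0],
    [[0,0,0],0],
    [[0,0,0],0],
    [[0,0,0],0],
    [[0,0,0],0],
    [[0,0,0],0],
  ],
)

```text
time_s: 9.7
eef_pos: [0.4579, 0.1315, 0.071]
eef_rot: [0.038, 0.16, 0.986, 0.006]
wrist_force: [0.3, 0.4, -0.0]
opening: -0.004
```

```bash
python3 st.py e1
```

```text
tcp u,v,z -0.0065 -0.0242 0.071 F u 0.21 [ 0.3  0.4 -0. ] 9.7
side red 24 0.0136 -0.0208
```

View pics/e1.png

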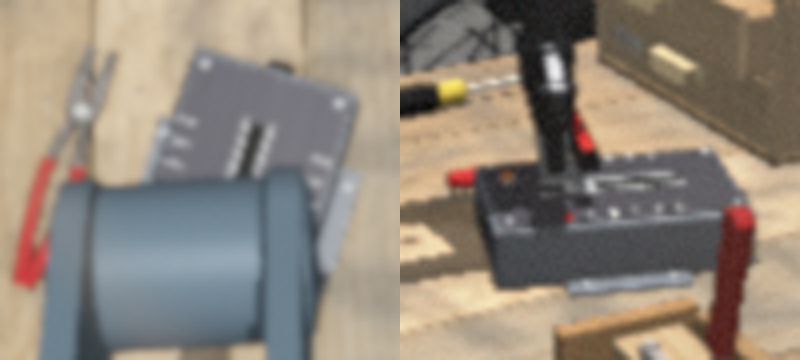

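The bar at about (582,130) is one tick past red, so it rests in click 1. Now click 2, with contact expected at u≈−0.0025 and release at about +0.0055.

Call:
drive_tool(
  deltas=[
    [[0.003,-0.001,-0.001],0],
    [[0.003,-0.001,0],0],
    [[0.003,-0.001,0],0],
  ],
)

```text
time_s: 10.1
eef_pos: [0.4628, 0.1295, 0.0685]
eef_rot: [0.033, 0.16, 0.987, 0.006]
wrist_force: [-6.9, 2.7, 3.4]
opening: 0.0
```

```bash
python3 st.py
```

```text
tcp u,v,z -0.0012 -0.0246 0.0685 F u -7.44 [-6.9  2.7  3.4] 10.1
side red 17 0.0162 -0.03
```

Call:
drive_tool(
  deltas=[
    [[0.003,-0.001,0.001],0],
    [[0.003,-0.001,0],0],
  ],
)

```text
time_s: 10.4
eef_pos: [0.4676, 0.1279, 0.0684]
eef_rot: [0.031, 0.16, 0.987, 0.006]
wrist_force: [-2.2, 0.3, 1.4]
opening: 0.0
```

```bash
python3 st.py
```

```text
tcp u,v,z 0.0039 -0.0247 0.0684 F u -2.22 [-2.2  0.3  1.4] 10.4
side red 17 0.0223 -0.03
```

Call:
drive_tool(
  deltas=[
    [[0.002,-0.0006,0.001],0],
    [[0,0,0],0],
  ],
)

```text
time_s: 10.7
eef_pos: [0.4728, 0.1263, 0.0706]
eef_rot: [0.034, 0.16, 0.986, 0.006]
wrist_force: [0.2, -0.1, 0.0]
opening: -0.002
```

```bash
python3 st.py
```

```text
tcp u,v,z 0.0093 -0.0246 0.0706 F u 0.24 [ 0.2 -0.1  0. ] 10.7
side red 21 0.0295 -0.025
```

The lever jumped to click 2. I'll pause.

Call:
drive_tool(
  deltas=[
    [[-0.001,0,0],0],
    [[0,0,0],0],
    [[0,0,0],0],
    [[0,0,0],0],
    [[0,0,0],0],
    [[0,0,0],0],
    [[0,0,0],0],
    [[0,0,0],0],
    [[0,0,0],0],
    [[0,0,0],0],
  ],
)

```text
time_s: 11.8
eef_pos: [0.4714, 0.1263, 0.0706]
eef_rot: [0.034, 0.16, 0.986, 0.006]
wrist_force: [0.7, 0.7, -0.6]
opening: -0.001
```

```bash
python3 st.py f1
```

```text
tcp u,v,z 0.0079 -0.025 0.0706 F u 0.43 [ 0.7  0.7 -0.6] 11.8
side red 28 0.0299 -0.0179
```

View pics/f1.png

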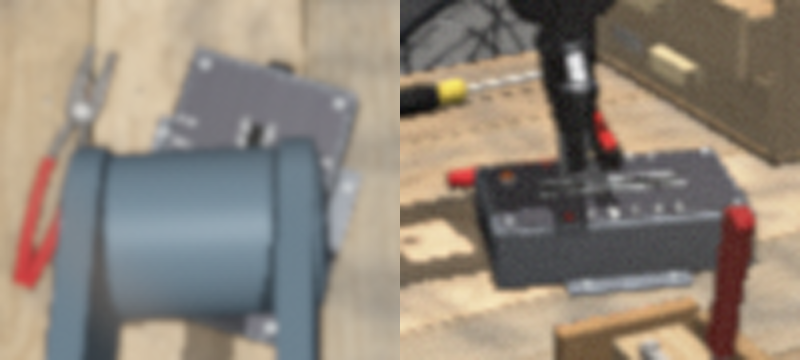

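The bar at about (605,130) is two ticks past red and reads about 0.032 corrected, so this is click 2. For click 3 I expect contact at u≈0.0135 and release at about 0.0215.

Call:
drive_tool(
  deltas=[
    [[0.003,-0.001,-0.001],0],
    [[0.003,-0.001,0],0],
    [[0.003,-0.001,0],0],
  ],
)

```text
time_s: 12.2
eef_pos: [0.4768, 0.1243, 0.0684]
eef_rot: [0.03, 0.16, 0.987, 0.006]
wrist_force: [-8.2, 4.0, 4.6]
opening: 0.005
```

```bash
python3 st.py
```

```text
tcp u,v,z 0.0137 -0.0253 0.0684 F u -8.99 [-8.2  4.   4.6] 12.2
side red 12 0.0317 -0.0302
```

Call:
drive_tool(
  deltas=[
    [[0.003,-0.001,0.001],0],
    [[0.003,-0.001,0],0],
  ],
)

```text
time_s: 12.5
eef_pos: [0.4812, 0.1228, 0.0681]
eef_rot: [0.027, 0.16, 0.987, 0.006]
wrist_force: [-4.1, 1.1, 1.4]
opening: 0.001
```

```bash
python3 st.py
```

```text
tcp u,v,z 0.0184 -0.0254 0.0681 F u -4.24 [-4.1  1.1  1.4] 12.5
side red 15 0.0364 -0.0305
```

Call:
drive_tool(
  deltas=[
    [[0.002,-0.0006,0.001],0],
    [[0.001,-0.0003,0],0],
  ],
)

```text
time_s: 12.8
eef_pos: [0.4863, 0.1211, 0.0696]
eef_rot: [0.029, 0.16, 0.987, 0.006]
wrist_force: [-0.0, -1.0, -0.1]
opening: -0.0
```

```bash
python3 st.py
```

```text
tcp u,v,z 0.0237 -0.0255 0.0696 F u 0.3 [-0.  -1.  -0.1] 12.8
side red 20 0.0454 -0.0263
```

It jumped to click 3. I'll back off at once, pause, lift and retreat.

Call:
drive_tool(
  deltas=[
    [[-0.004,0.0013,0],0],
    [[-0.004,0.0013,0],0],
    [[-0.004,0.0013,0],0],
    [[0,0,0],0],
    [[0,0,0],0],
    [[0,0,0],0],
    [[0,0,0],0],
    [[0,0,0],0],
    [[0,0,0],0],
    [[0,0,0],0],
  ],
)

```text
time_s: 13.9
eef_pos: [0.474, 0.1251, 0.0702]
eef_rot: [0.031, 0.16, 0.987, 0.006]
wrist_force: [-0.4, 0.4, -0.4]
opening: 0.002
```

Call:
drive_tool(
  deltas=[
    [[0,0,0.02],0],
    [[0,0,0.03],0],
    [[0,0,0.04],0],
    [[0,0,0.03],0],
    [[-0.02,0.03,0.02],0],
    [[-0.02,0.04,0],0],
    [[-0.02,0.04,0],0],
    [[-0.02,0.04,0],0],
    [[-0.02,0.03,0],0],
    [[0,0,0],0],
  ],
)

```text
time_s: 14.9
eef_pos: [0.3697, 0.31, 0.2173]
eef_rot: [0.031, 0.164, 0.986, 0.007]
wrist_force: [0.5, 0.2, 0.1]
opening: -0.003
```

Call:
drive_tool(
  deltas=[
    [[-0.02,0.04,0],0],
    [[-0.02,0.04,0],0],
    [[-0.02,0.04,0],0],
    [[-0.02,0.03,0],0],
    [[0,0,0],0],
    [[0,0,0],0],
  ],
)

```text
time_s: 15.5
eef_pos: [0.2895, 0.4631, 0.2174]
eef_rot: [0.033, 0.165, 0.986, 0.007]
wrist_force: [0.0, -0.5, -0.8]
opening: -0.002
```

```bash
python3 st.py g1
python3 - <<'E'
from bench import *
from h import *
c=camera('top')['frame'];cv2.imwrite('pics/g2.png',c[...,::-1])
a=cv2.imread('pics/top0.png');print(cv2.absdiff(a,c[...,::-1].copy())[165:260,300:460].max(), cv2.absdiff(a,c[...,::-1].copy())[165:235,130:220].max())
E
```

```text
tcp u,v,z -0.2679 0.2402 0.2174 F u 0.18 [ 0.  -0.5 -0.8] 15.5
top red 114 0.0469 0.0012
side red 41 0.0452 -0.007
4 3
```

View pics/g1.png

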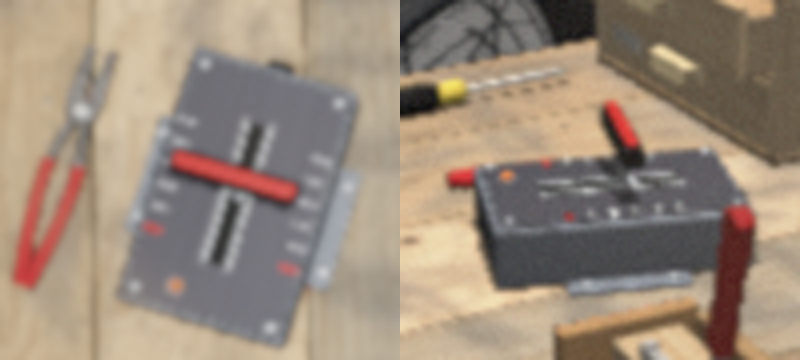

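View pics/g2.png

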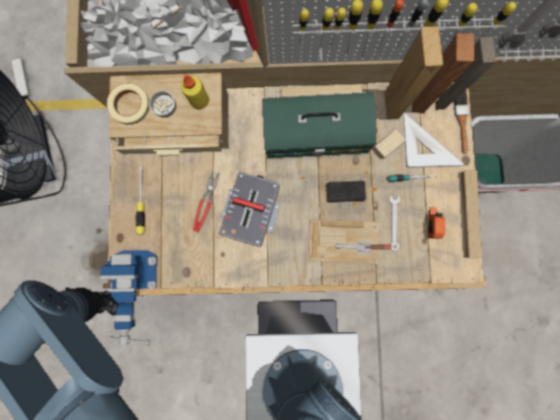

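Both views show the lever in click 3: the red bar at (248,203) in the top view, and 0.047–0.048 m of travel. The bystander pixels are unchanged. The hand is near the vise, so I'll raise it a bit to be sure it touches nothing.

Call:
drive_tool(
  deltas=[
    [[0,0,0.03],0],
    [[0,0,0.03],0],
    [[0,0,0],0],
    [[0,0,0],0],
    [[0,0,0],0],
  ],
)

```text
time_s: 16.15
eef_pos: [0.294, 0.4566, 0.278]
eef_rot: [0.033, 0.17, 0.985, 0.006]
wrist_force: [-0.4, -0.2, -0.5]
opening: 0.002
```

```bash
python3 st.py; python3 -c "
from bench import *
print(hand_in())"
```

```text
tcp u,v,z -0.2617 0.2353 0.278 F u -0.35 [-0.4 -0.2 -0.5] 16.15
top red 113 0.047 0.0009
side red 39 0.0454 -0.0071
the job is handed in; nothing more can be done
None
```

The lever is in the third click, and I handed the job in at about 16 s of the 56 s limit. With the fingers shut, I pushed the lever from click 1 back to off. I then pushed it from the near side through clicks 1, 2 and 3, pausing about a second in each place. All pushes were on the bar's right half only.

- **Lever travel:** my last check read 0.047 m from the top camera. The side camera read 0.0454 m raw, or about 0.048 m after correcting for the 2.7 mm offset I measured at the start. The two agree within the roughly 2 mm calibration.
- **Force:** the highest push force read at the end of a move was about 9 N. I did not sample it within a move.
- **Bystanders:** the top-view image was unchanged around the pliers and yellow screwdriver on the left, and around the sanding block, spanner, tape measure and green screwdriver on the right. This was checked before the final raise of the hand, which moved nothing near them.
- **Robot:** it was clear of everything with the wrist force near zero. The tool had tilted by about 4 degrees during the small steps, which had no visible effect. No check failed.

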